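# Unlock the parts box with the flat-bladed key

## Robot

A 6-joint arm with a two-finger parallel gripper is mounted at the origin on a cart in front of the work surface, level with it; the furniture and walls round the work are solid. World frame = base frame: x ahead of the robot, y to its left, z up, the work surface at z = 0. Lengths are in mm, angles in degrees, forces in N, time in s.
With the tool pointing down it reaches from about 300 to 850 mm from the base axis. Payload 4.2 kg.
Tool frame: the origin (TCP) lies between the finger pads; the fingertips stand 14 mm ahead of it and the grasp point (between the pads) lies 5 mm behind it (env.finger_overhang is the distance from the TCP to the fingertips, in mm); z points along the fingers, y is the line along which they close (so a half turn about z gives the same grasp; the last joint's range is limited). The gripper opens to 91 mm and grips with 3 to 60 N. Pads are 32 mm wide; open, the fingers measure 118 mm over their backs; the gripper's body (76 mm by 178 mm) begins 60 mm behind the grasp point.
Start: joints at [-71.276, 18.312, 89.639, -0, 72.044, -1.146], TCP at [195.441, -540.784, 205.376] pointing down, gripper open.
Joint ranges: [-177.97, 177.97], [-48.28, 115.42], [12.27, 149.76], [-77.06, 257.06], [2.81, 150.46], [-146.56, 146.56]. Speed limits (degrees/s): [147.25, 147.25, 180, 180, 180, 180].

## Interface

Orientations are given as [roll, pitch, yaw] about the fixed x, y, z axes, in that order (R = Rz(yaw) Ry(pitch) Rx(roll)).
In Python, from workcell import status, cams, env, finder gives the robot as it stands.
- The arm moves only by the tool apply_moves, never from a script. Its argument "increments" is a list of rows, each a list of 7 numbers: the opening, from -1 (shut) to 1 (fully open), then the shift along the world's x, y, z in m, then the turn, a rotation vector about the world's x, y, z in degrees. In form: [[gripper, x, y, z, ax, ay, az], ...]. A call has 1 to 5 rows; each row shifts and turns the commanded pose from where the row before left it; what a row does not reach is not made up. A row lasts 1/12 s, in which the tool goes at most 41.7 mm and 7.16 degrees, less where a joint would pass 70% of its speed; a pose out of reach is approached as far as the arm can. A call with a gripper value outside its range is refused whole. The fingers move at their own pace and stop on an object; "newtons" is the grip in N (left out, the last holds). Time passes only in rows, so rows that do not move let the fingers close. It gives the time, the measured TCP pose, the force, the opening and the grip force at its end, in the units of the state.
- status.state(): the state, without advancing time (a new reading comes with each control period).
- cams.grab_frame(name): name is "side" or "top" or "wrist"; returns a dict with "color" (420x560x3 uint8, red, green, blue), "intrinsics" (3x3 intrinsics, pixels), "k1" (the pictures are not rectified: a ray, as slopes to the right and down, at radius r is drawn at 1 + k1 r^2 times it, then the intrinsics apply), "R" (3x3) and "t" (3): a world point X has camera coordinates R X + t. Camera axes: x right, y down, z forward; pixel columns grow to the right and rows downward; lengths in mm; the calibration is good to about 2 mm. A picture is of the moment at which its call begins. There is no depth.
- env.job_done(): hands the job in; it is judged then, once.
Trained networks look in the newest picture that a camera, given by its name, has taken for a name from the list of things; names that differ only in an ending like _2 or _b are one class to them, and where a whole thing is asked for, a point or a joint stands for the part that bears it (a point fixed in the world has none). Each returns a list of dicts, best first, with "score" (0 to 1); they miss things now and then, are a little off and sometimes report something else, mostly with a low value. They report only what shows in the picture. A call takes as long as a camera call. They do not tell look-alikes from the thing itself.
- finder.boxes_of(query, camera): "rect" ([left, top, width, height] in pixels, round what is visible of it).
- finder.trace(query, camera): "pixels" (420x560 bool, what is visible of it) and "rect" ([left, top, width, height] in pixels, round what is visible of it).
The state is a dict: "time_s": time; "qpos": joint angles; "qvel": joint speeds; "effort": joint torques, N m; "ee_pos": TCP position; "ee_rot": TCP orientation; "force": force on the tool from outside, world axes, zero at the start; "torque": the same for the moment, N m; "gripper_width": finger opening in mm; "gripper_force": force on a finger pad.
Only numpy, scipy, OpenCV 4.12 (cv2) and the standard library are available. Lean on these libraries where they do the work, as an engineer would, in place of code of your own. Each camera call takes 0.05 s, during which the arm holds its last target. There are 200 camera calls.

## Task

Unlock the grey parts box: take the key with the flat blade and bar-shaped head out of the key stand, push it fully home into the slot of the lock on top of the box, and turn it clockwise (seen from above) by nearly a quarter turn until the drawer springs out. Leave the key standing in the lock, let go of it, and leave the round key where it is in the stand.

Things in the scene. Friction and masses are not known exactly. Their poses are not given: they have to be found in the camera images.
- flat_key_head (a point): Key to use, upright in a hole of a low wooden stand (top 53 mm high). Point: centre of its black bar head, 50 long (x) x 14 thick (y; grip across it) x 34 mm high (z up). Below: neck, 40 mm round collar (underside 35 mm under the point) resting on the stand, flat steel blade 26 (x) x 8 x 28 mm, tip 63 mm under the point; lifts straight up. 55 to 110 g. A half turn makes no difference.
- round_key_head (a point): Wrong key, in the other hole of the stand, 76 mm away (which hole is which varies): same collar, but a round black knob, 36 mm diameter, 34 mm high, and a 22 mm round shank that does not fit the slot. Point: centre of its knob. It stays where it is.
- lock_slot (a point): Centre of the slot's mouth on the square steel lock plate (50 mm, 86 mm above bench) on the fixed grey box (150x150x80 mm). z up, x along slot: 34 x 15 mm, 30 deep, mouth bevelled 4 mm. Key home: collar on plate, head centre 35 mm above. Plate turns clockwise from above, friction 0.06 N m, stop at 1.65 rad, stays put. Bolt clears at 0.8 rad; key play 0.2 rad: turn key 1.3 to 1.45 rad.
- drawer (a joint): Drawer in the box's side that faces the robot, 0 shut, no handle: once the hidden bolt is clear a spring pushes it out to 0.035 m by itself. Not to be pulled.
Things that resemble listed ones, but are neither listed nor needed, are in the scene too. What is shaped like the part that bears flat_key_head but blue or turquoise is not meant.

How it is judged (in metres and radians):
On the way, in this order (a step that is already met when the one before it is completed fails the run):
1. the flat key is fully home in the slot, the drawer still shut (z of flat_key_head in the frame of lock_slot below 0.043 m and horizontal distance between flat_key_head and lock_slot below 0.012 m and angle between flat_key_head's own z axis and vertical below 0.18 rad and value of joint drawer below 0.005 m), for 0.2 s.
2. the key, still fully home, has been turned and the drawer has sprung out (z of flat_key_head in the frame of lock_slot below 0.043 m and horizontal distance between flat_key_head and lock_slot below 0.012 m and angle between flat_key_head's own z axis and vertical below 0.18 rad and value of joint drawer above 0.02 m), for 0.2 s.
At the end, for the whole second after the job is handed in: The drawer stands out by more than 20 mm; the flat key stands released in the lock, its head within 12 mm sideways of the slot's centre, less than 43 mm above the plate and within 10 degrees of upright; the round key is within 20 mm of where it stood (all of step 2 and distance of round_key_head from where it was at the start of the episode below 0.02 m); the robot touches nothing.
It fails at once if the round key is taken or knocked from its place (moved more than 30 mm) (distance of round_key_head from where it was at the start of the episode above 0.03 m).
It also fails if it takes over 40 s, if anything falls off the work surface, if the arm or the gripper's body presses on something with over 40 N, if the wrist force passes 120 N, or if a joint passes its speed limit or range.

## Working session

There is one attempt and no reset: what is moved stays moved. The work goes in short steps, Python scripts to look and compute and a tool call to move; the robot and the scene stay as the last step left them, time stands still between calls to the robot, and variables do not carry over. Pictures are saved under pics/ and viewed, at most 10 in all, crops included, and the job is handed in when it is done.

Besides the shell and the picture viewer there is one more tool, called after "Emit:" as name(argument=value, ...), one argument or row to a line, values as JSON. apply_moves: Moves the arm, as the interface text tells. Its arguments: {"type":"object","properties":{"increments":{"type":"array","items":{"type":"array","items":{"type":"number"}}},"newtons":{"type":"number"}},"required":["increments"]}

```bash
mkdir -p pics
cat > h.py <<'E'
import numpy as np, cv2
from workcell import status, cams, env, finder
def ray(f,u,v):
    K=np.array(f["intrinsics"]);k=f["k1"]
    d=np.array([(u-K[0,2])/K[0,0],(v-K[1,2])/K[1,1]]);s=d.copy()
    for _ in range(20): s=d/(1+k*(s@s))
    R=np.array(f["R"]);t=np.array(f["t"])
    return -R.T@t, R.T@np.array([s[0],s[1],1])
def at_z(f,u,v,z):
    c,d=ray(f,u,v); return c+d*(z-c[2])/d[2]
def proj(f,X):
    c=np.array(f["R"])@np.array(X)+np.array(f["t"]);s=c[:2]/c[2];s=s*(1+f["k1"]*(s@s));K=np.array(f["intrinsics"])
    return K[0,0]*s[0]+K[0,2],K[1,1]*s[1]+K[1,2]
def save(f,n): cv2.imwrite(n,f["color"][:,:,::-1])
E
python3 - <<'E'
from h import *
ims=[]
for c in ["top","side"]:
    f=cams.grab_frame(c); ims.append(f["color"])
    C,_=ray(f,280,210); print(c,C.round())
    for q in ["flat_key_head","round_key_head","lock_slot","drawer"]:
        for m in finder.boxes_of(q,c)[:4]:
            l,t,w,h=m["rect"]; print(q,round(m["score"],2),np.round(m["rect"]), [at_z(f,l+w/2,t+h/2,z).round() for z in (86,105)])
    cv2.imwrite(f"pics/{c}0.png",f["color"][:,:,::-1])
E
```

```text
top [ 322. -360. 1035.]
flat_key_head 0.51 [367. 247.  16.  21.] [array([ 305., -581.,   86.]), array([ 305., -576.,  105.])]
flat_key_head 0.5 [346. 154.  13.  18.] [array([ 530., -529.,   86.]), array([ 525., -525.,  105.])]
flat_key_head 0.48 [204. 176.  20.  23.] [array([ 471., -198.,   86.]), array([ 468., -201.,  105.])]
round_key_head 0.56 [207. 149.  19.  15.] [array([ 545., -202.,   86.]), array([ 541., -205.,  105.])]
lock_slot 0.77 [274. 167.  24.  26.] [array([ 488., -371.,   86.]), array([ 485., -371.,  105.])]
drawer 0.6 [275. 206.  37.  14.] [array([ 410., -388.,   86.]), array([ 409., -388.,  105.])]
side [  -68. -1129.   757.]
flat_key_head 0.88 [287. 286.  25.  38.] [array([ 285., -620.,   86.]), array([ 275., -634.,  105.])]
flat_key_head 0.66 [374. 221.  23.  39.] [array([ 510., -570.,   86.]), array([ 494., -585.,  105.])]
flat_key_head 0.62 [256. 150.  21.  23.] [array([ 459., -213.,   86.]), array([ 444., -239.,  105.])]
round_key_head 0.65 [286. 141.  19.  32.] [array([ 527., -231.,   86.]), array([ 510., -257.,  105.])]
lock_slot 0.7 [298. 184.  32.  20.] [array([ 481., -376.,   86.]), array([ 466., -397.,  105.])]
drawer 0.65 [268. 211.  47.  37.] [array([ 376., -450.,   86.]), array([ 364., -469.,  105.])]
```

View pics/top0.png

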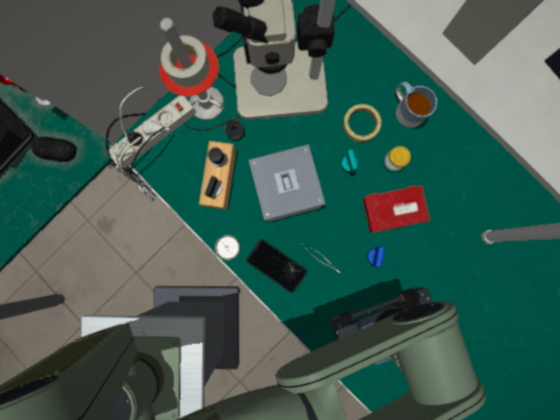

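View pics/side0.png

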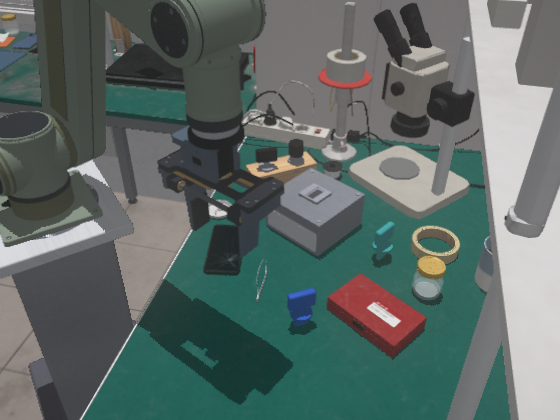

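The top picture shows the wooden stand with the black bar head at (213,187) and the round knob at (217,156), the lock plate at (287,181). The side picture shows the bar head at (266,158) and the knob at (296,150). Look-alikes are the turquoise key at top (350,161) and the blue key at (375,257), both excluded by colour. I choose the black bar in the stand and check it in a crop.

Run:
```python
from h import *
f=cams.grab_frame("top");g=cams.grab_frame("side")
def crop(f,u,v,w,h,s): return cv2.resize(f["color"][v:v+h,u:u+w],None,fx=s,fy=s,interpolation=cv2.INTER_CUBIC)
a=crop(f,190,135,140,90,5);b=crop(g,240,130,130,60,5)
a=a[:,:,::-1];cv2.imwrite("pics/crop1.png",np.vstack([cv2.copyMakeBorder(a,0,0,0,0,0),])[:,:700]);
for q,cs,z in [("flat_key_head",("top","side"),88),("lock_slot",("top","side"),86),("round_key_head",("top","side"),88)]:
  for c,F in zip(cs,(f,g)):
    for m in finder.trace(q,c):
      p=m["pixels"];v,u=np.nonzero(p)
      pts=np.array([at_z(F,x,y,z)[:2] for x,y in zip(u,v)]);
      r=cv2.minAreaRect(pts.astype(np.float32)); print(q,c,round(m["score"],2),(u.mean().round(1),v.mean().round(1)),pts.mean(0).round(1),np.round(r[0],1),np.round(r[1],1),round(r[2],1))
```

```text
flat_key_head top 0.78 (np.float64(376.4), np.float64(256.5)) [ 307.4 -582.5] [ 307.5 -581.4] [33.  44.6] 89.0
flat_key_head top 0.73 (np.float64(212.5), np.float64(187.0)) [ 471.  -194.4] [ 470.5 -196. ] [36.3 43.2] 57.4
flat_key_head top 0.72 (np.float64(349.9), np.float64(161.3)) [ 534.3 -523. ] [ 536.3 -523.2] [33.7 46.5] 89.2
flat_key_head side 0.95 (np.float64(300.3), np.float64(305.5)) [ 283.9 -622.6] [ 284.1 -623.9] [80.5 48.5] 58.0
flat_key_head side 0.74 (np.float64(265.6), np.float64(159.1)) [ 461.  -206.9] [ 460.8 -208. ] [106.6  53.2] 63.1
flat_key_head side 0.64 (np.float64(383.8), np.float64(240.2)) [ 507.  -567.2] [ 507.3 -565.4] [112.2  34.9] 45.8
lock_slot top 0.82 (np.float64(286.0), np.float64(180.4)) [ 487.5 -369.8] [ 487.3 -370.2] [51. 50.] 14.4
lock_slot side 0.58 (np.float64(314.3), np.float64(193.7)) [ 481.3 -374.9] [ 481.4 -374.4] [56. 55.] 13.7
round_key_head top 0.63 (np.float64(216.8), np.float64(156.6)) [ 545.  -203.1] [ 545.5 -203.5] [49.1 36.7] 31.6
round_key_head side 0.91 (np.float64(295.0), np.float64(152.0)) [ 535.5 -215.6] [ 536.5 -214.6] [108.4  36.3] 55.9
```

View pics/crop1.png

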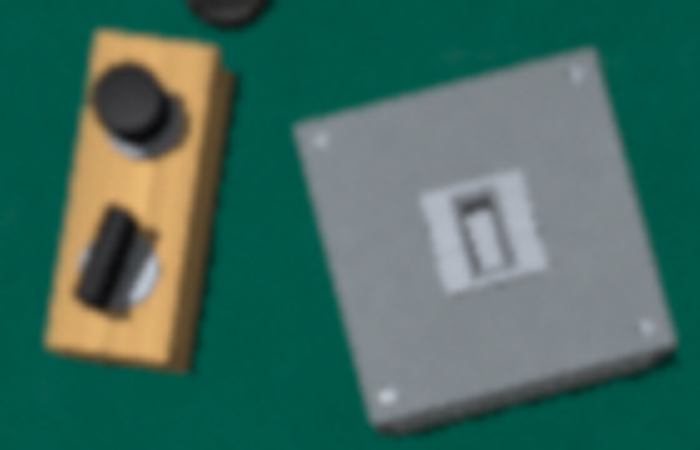

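The crop shows the black bar head at crop (107,258), i.e. pixel (211.4,186.6), with the round knob behind it, and the slot at pixel (287,182), tilted about 12° from world x. The choice is right.

Run:
```python
from h import *
f=cams.grab_frame("top");s=status.state();print(s)
P=lambda x,y,z:at_z(f,190+x/5,135+y/5,z)[:2]
a,b=P(92,300,105),P(122,212,105);print("bar",a,b,P(107,258,105),np.degrees(np.arctan2(*(b-a)[::-1])))
a,b=P(457,200,86),P(470,278,86);print("slot",P(485,235,86),np.degrees(np.arctan2(*(a-b)[::-1])))
print("knob",P(131,101,105))
w=cams.grab_frame("wrist");C,d=ray(w,280,210);print("wrist cam",C,d,np.array(w["intrinsics"])[0,0],w["R"])
```

```text
{'time_s': 0.95, 'qpos': array([-7.12740411e+01,  1.83121788e+01,  8.96389953e+01,  3.44572814e-04,
        7.20441309e+01, -1.14681784e+00]), 'qvel': array([-0.03262419,  0.14121332, -0.02771025,  0.03119586, -0.04094446,
        0.04740313]), 'effort': array([-8.89523199e-05, -4.12353265e+01, -2.32234704e+01,  7.25368434e-02,
        3.77818756e-02, -4.41324050e-05]), 'ee_pos': array([ 195.46079996, -540.77671576,  205.37316004]), 'ee_rot': array([ 1.79995299e+02, -2.33766448e-04,  1.98726706e+01]), 'force': array([-0.10927806,  0.08169999,  0.15777208]), 'torque': array([ 0.02203868, -0.0459435 , -0.0395657 ]), 'gripper_force': 0.0, 'gripper_width': 90.97069938520184}
bar [ 449.42372852 -188.10662138] [ 491.18316422 -201.37814584] [ 469.30997921 -194.75432488] -17.63072494286489
slot [ 483.76108685 -372.23078307] 9.506014434303374
knob [ 544.41797551 -204.52259059]
wrist cam [ 267.93405355 -514.70636878  384.29997654] [-0.28014006 -0.10222924 -0.95476683] 289.33169158956986 [[ 3.39209719e-01 -9.40710549e-01  6.55715180e-04]
 [-9.04088662e-01 -3.25811520e-01  2.76533082e-01]
 [-2.59923947e-01 -9.43955336e-02 -9.61004175e-01]]
```

Emit:
apply_moves(
  increments=[
    [1,0.0236,0.0315,0.003,0,0,-2.7],
    [1,0.0236,0.0315,0.003,0,0,-2.7],
    [1,0.0236,0.0315,0.003,0,0,-2.7],
    [1,0.0236,0.0315,0.003,0,0,-2.7],
    [1,0.0236,0.0315,0.003,0,0,-2.7],
  ],
)

```text
time_s: 1.42
ee_pos: [314.1, -381.8, 220.6]
ee_rot: [180.0, -0.0, 6.2]
force: [1.2, -0.4, 0.1]
gripper_width: 91.4
gripper_force: 0.0
```

Emit:
apply_moves(
  increments=[
    [1,0.0236,0.0315,0.003,0,0,-2.7],
    [1,0.0236,0.0315,0.003,0,0,-2.7],
    [1,0.0236,0.0315,0.003,0,0,-2.7],
    [1,0.0236,0.0315,0.003,0,0,-2.7],
    [1,0.0236,0.0315,0.003,0,0,-2.7],
  ],
)

```text
time_s: 1.83
ee_pos: [432.3, -224.1, 235.8]
ee_rot: [180.0, -0.0, -7.3]
force: [0.2, -1.0, 0.1]
gripper_width: 91.1
gripper_force: 0.0
```

Emit:
apply_moves(
  increments=[
    [1,0.0236,0.0315,0.0,0,0,-2.7],
    [1,0,0,0,0,0,0],
    [1,0,0,0,0,0,0],
  ],
)

```text
time_s: 2.08
ee_pos: [455.9, -192.8, 235.4]
ee_rot: [180.0, 0.0, -9.6]
force: [-0.8, -0.0, 0.1]
gripper_width: 91.1
gripper_force: 0.0
```

Run:
```python
from h import *
f=cams.grab_frame("wrist");s=status.state();print(s["ee_pos"],s["ee_rot"],s["time_s"])
save(f,"pics/w1.png")
for q in ["flat_key_head","round_key_head"]:
  for m in finder.trace(q,"wrist"):
      v,u=np.nonzero(m["pixels"])
      print(q,round(m["score"],2),np.round(m["rect"]),u.mean(),v.mean(),at_z(f,u.mean(),v.mean(),88).round(1))
```

```text
[ 455.07668567 -193.89278061  235.27485147] [ 1.79963643e+02  3.16583898e-02 -9.69204138e+00] 2.1333
flat_key_head 0.88 [260. 154.  32.  48.] 274.6705767350929 173.47214076246334 [ 475.5 -191.    88. ]
flat_key_head 0.72 [542. 220.  17.  26.] 552.7609329446065 231.55685131195335 [ 346.8 -519.7   88. ]
flat_key_head 0.62 [512.  43.  47.  47.] 540.4082299150882 67.31025473546701 [ 541.8 -489.7   88. ]
round_key_head 0.85 [254.  87.  38.  36.] 272.7909547738694 105.62512562814071 [ 548.4 -201.6   88. ]
```

View pics/w1.png

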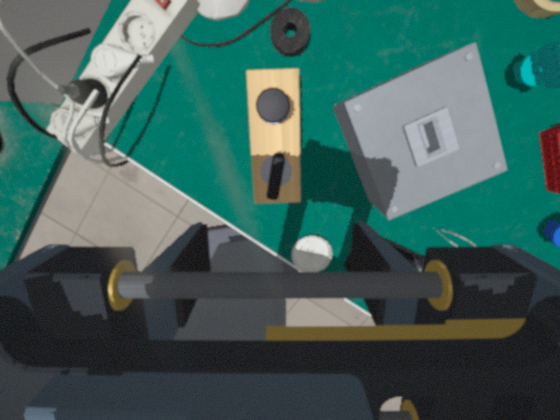

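The wrist view shows the bar head at (276,176), the round knob at (273,105), and the lock plate at (432,136) with its slot. Next I fit box models to the network masks.

```bash
cat >> h.py <<'E'
from scipy.optimize import minimize
def fit(views,dims,z0,z1,x0):
    """views: list of (frame, mask); fit x,y,yaw of an upright box to the masks"""
    def cost(p):
        c,s=np.cos(p[2]),np.sin(p[2]);e=0
        P=[(p[0]+c*a-s*b,p[1]+s*a+c*b,z) for a in(-dims[0]/2,dims[0]/2) for b in(-dims[1]/2,dims[1]/2) for z in (z0,z1)]
        for f,m in views:
            q=np.array([proj(f,X) for X in P]);S=8
            h=cv2.convexHull(((q+.5)*S).astype(np.float32))
            o=np.floor(q.min(0)).astype(int)-12;n=(np.ptp(q,0)+24).astype(int)+2
            im=np.zeros((n[1]*S,n[0]*S),np.float32);cv2.fillConvexPoly(im,np.round(h-o*S).astype(np.int32),1)
            im=cv2.resize(im,(int(n[0]),int(n[1])),interpolation=cv2.INTER_AREA)
            e+=(np.abs(im-m[o[1]:o[1]+n[1],o[0]:o[0]+n[0]])).sum()/m.sum()
        return e
    best=None
    for dy in np.radians([-16,-8,0,8,16]):
        r=minimize(cost,[x0[0],x0[1],x0[2]+dy],method="Nelder-Mead",options=dict(initial_simplex=np.array([x0[0],x0[1],x0[2]+dy])+np.array([[0,0,0],[6,0,0],[0,6,0],[0,0,.12]])))
        if best is None or r.fun<best.fun: best=r
    return best.x[:2].round(1),np.degrees(best.x[2]).round(1),round(best.fun,3)
def mask(f,c,q,X):
    m=finder.trace(q,c);u=np.array(proj(f,X))
    d=[np.hypot(*(np.array([k["rect"][0]+k["rect"][2]/2,k["rect"][1]+k["rect"][3]/2])-u)) for k in m]
    return m[int(np.argmin(d))]["pixels"].astype(np.float32)
def dark(f,X,r,T):
    """dark pixels near X as mask"""
    u,v=map(int,proj(f,X));g=f["color"].max(2);m=np.zeros(g.shape,np.float32);m[v-r:v+r,u-r:u+r]=g[v-r:v+r,u-r:u+r]<T
    return m
E
python3 - <<'E'
from h import *
B=(470,-194,88);L=(485,-371,86);V={}
for c in ("wrist","top"):
    f=cams.grab_frame(c)
    V[c]=(f,mask(f,c,"flat_key_head",B)),(f,mask(f,c,"lock_slot",L))
    print(c,"bar",fit([V[c][0]],(50,14),71,105,(470,-194,-.2)),"plate",fit([V[c][1]],(50,50),86,86,(485,-371,.2)))
    print(f["color"].max(2)[int(proj(f,B)[1])-2:,:][:1,int(proj(f,B)[0])-12:int(proj(f,B)[0])+12])
print(fit([V["wrist"][0],V["top"][0]],(50,14),71,105,(470,-194,-.2)))
f=V["wrist"][0][0];u,v=map(int,proj(f,L));im=f["color"]
def crop(u,v,r): return cv2.resize(im[v-r:v+r,u-r:u+r],(390,390),interpolation=cv2.INTER_CUBIC)
cv2.imwrite("pics/c2.png",np.hstack([crop(276,176,35),crop(432,136,35)])[:,:,::-1])
E
```

```text
wrist bar (array([ 473.7, -191.1]), np.float64(-19.6), np.float64(0.442)) plate (array([ 487. , -369.7]), np.float64(16.1), np.float64(0.069))
[[105 104 103  93  70  43  26  25  23  30  30  30  27  30  27  31  63  90
  105 110 109 105 110 106]]
top bar (array([ 477.7, -188.3]), np.float64(-4.8), np.float64(1.472)) plate (array([ 487.6, -368.9]), np.float64(15.0), np.float64(0.068))
[[79 82 77 85 90 88 77 53 31 19 17 17 16 14 21 26 26 28 27 27 24 26 27 25]]
(array([ 475. , -188.2]), np.float64(-5.8), np.float64(1.984))
```

View pics/c2.png

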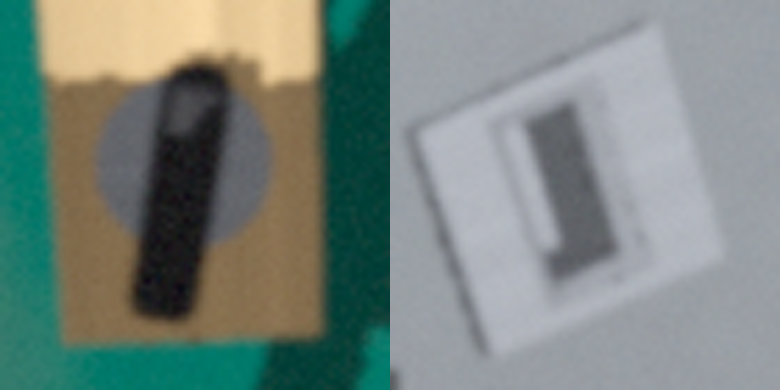

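The left crop shows the bar with its collar (the network mask included the collar). The right crop shows the slot aligned with the plate. Refitting the bar on dark pixels only.

Run:
```python
from h import *
B=(472,-192,88)
for T in (55,65):
    f=cams.grab_frame("wrist")
    m=dark(f,B,30,T);n,l,st,_=cv2.connectedComponentsWithStats(m.astype(np.uint8));k=1+np.argmax(st[1:,4]);m=(l==k).astype(np.float32)
    print(T,st[k],fit([(f,m)],(50,14),71,105,(471,-193,-.25)))
g=cams.grab_frame("side");ok=mask(g,"side","flat_key_head",(470,-194,88));gg=(g["color"].max(2)<60)*ok;print(gg.sum(),fit([(g,gg.astype(np.float32))],(50,14),71,105,(471,-193,-.25)))
```

```text
55 [266 153  16  45 413] (array([ 473.3, -191. ]), np.float64(-20.9), np.float64(0.529))
65 [265 153  17  46 467] (array([ 473.2, -191.3]), np.float64(-20.0), np.float64(0.35))
281.0 (array([ 471.7, -190.2]), np.float64(4.0), np.float64(0.213))
```

Emit:
apply_moves(
  increments=[
    [1,0.008,0.0005,-0.03,0,0,-4.2],
    [1,0.008,0.0005,-0.03,0,0,-4.1],
    [1,0,0,0,0,0,0],
    [1,0,0,0,0,0,0],
  ],
)

```text
time_s: 3.07
ee_pos: [470.2, -192.9, 174.5]
ee_rot: [-180.0, 0.2, -18.0]
force: [0.0, 0.3, 0.3]
gripper_width: 91.1
gripper_force: 0.0
```

Run:
```python
from h import *
B=(471,-193,88)
f=cams.grab_frame("wrist");print(status.state()["ee_pos"],status.state()["ee_rot"])
m=dark(f,B,42,65);n,l,st,_=cv2.connectedComponentsWithStats(m.astype(np.uint8));k=1+np.argmax(st[1:,4]);m=(l==k).astype(np.float32)
x=fit([(f,m)],(50,14),71,105,(471,-193,-.3));print(st[k],x)
im=f["color"].copy();im[m>0,0]=200
S=5;u,v=map(int,proj(f,B));o=np.array([u-60,v-55]);im=cv2.resize(im[v-55:v+55,u-60:u+60],None,fx=S,fy=S)
def draw(x,y,yaw,col):
    c,s=np.cos(yaw),np.sin(yaw)
    for z in(71,105):
        q=[(np.array(proj(f,(x+c*a-s*b,y+s*a+c*b,z)))+.5-o)*S for a,b in((25,7),(-25,7),(-25,-7),(25,-7))];cv2.polylines(im,[np.int32(q)],True,col,1)
draw(*x[0],np.radians(x[1]),(0,255,0));draw(469.5,-194.8,np.radians(-17.6),(255,255,0))
cv2.imwrite("pics/c3.png",im[:,:,::-1])
```

```text
[ 471.11365978 -193.40939041  175.95586117] [ 1.79988617e+02  1.42522478e-02 -1.80228729e+01]
[269 175  16  56 742] (array([ 472.4, -191.1]), np.float64(-19.1), np.float64(0.272))
```

View pics/c3.png

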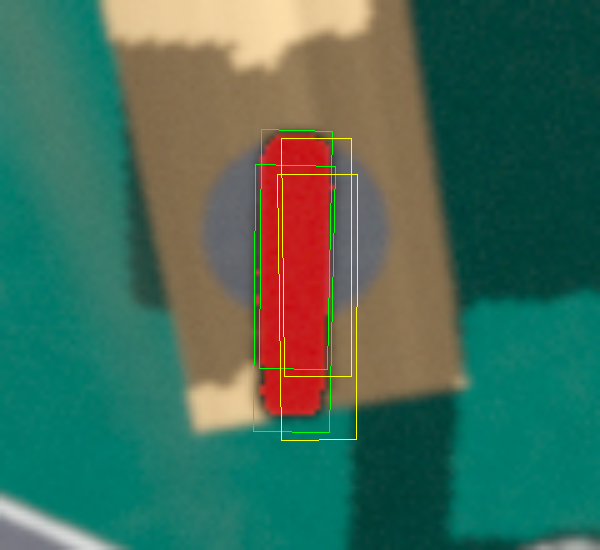

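The green model (472.4,-191.1, yaw -19°) covers the bar; the yellow top-view estimate is about 4 mm off. Descending to grip.

Emit:
apply_moves(
  increments=[
    [1,0.002,0.002,-0.03,0,0,-0.5],
    [1,0,0,-0.03,0,0,0],
    [1,0,0,-0.02,0,0,0],
    [1,0,0,-0.008,0,0,0],
    [1,0,0,0,0,0,0],
  ],
)

```text
time_s: 3.53
ee_pos: [472.7, -191.3, 87.3]
ee_rot: [180.0, 0.1, -18.6]
force: [0.4, 0.2, 0.9]
gripper_width: 90.6
gripper_force: 0.0
```

Emit:
apply_moves(
  increments=[
    [-1,0,0,0,0,0,0],
    [-1,0,0,0,0,0,0],
    [-1,0,0,0,0,0,0],
    [-1,0,0,0,0,0,0],
    [-1,0,0,0,0,0,0],
  ],
  newtons=30,
)

```text
time_s: 3.95
ee_pos: [473.5, -191.5, 88.2]
ee_rot: [180.0, -0.1, -18.6]
force: [0.2, -0.3, -0.6]
gripper_width: 61.0
gripper_force: 0.0
```

Emit:
apply_moves(
  increments=[
    [-1,0,0,0,0,0,0],
    [-1,0,0,0,0,0,0],
    [-1,0,0,0,0,0,0],
  ],
)

```text
time_s: 4.2
ee_pos: [473.1, -191.3, 87.5]
ee_rot: [180.0, -0.0, -18.6]
force: [0.2, -0.2, 0.4]
gripper_width: 40.7
gripper_force: 0.0
```

```bash
python3 -c "
from h import *
s=status.state();print(s['ee_pos'],s['ee_rot'],s['force'],s['torque'],s['gripper_width'],s['gripper_force'])"
```

```text
[ 473.06142233 -191.27582294   87.4703724 ] [ 1.79994759e+02 -7.43249135e-03 -1.86293047e+01] [ 0.20746394 -0.17157468  0.40608151] [ 0.09444385 -0.01051235 -0.00889606] 40.74860883690203 0.0
```

Emit:
apply_moves(
  increments=[
    [-1,0,0,0,0,0,0],
    [-1,0,0,0,0,0,0],
    [-1,0,0,0,0,0,0],
    [-1,0,0,0,0,0,0],
    [-1,0,0,0,0,0,0],
  ],
)

```text
time_s: 4.62
ee_pos: [473.0, -191.2, 87.3]
ee_rot: [-180.0, 0.0, -18.6]
force: [-0.5, -0.2, 0.5]
gripper_width: 13.4
gripper_force: 30.0
```

Emit:
apply_moves(
  increments=[
    [-1,0,0,0,0,0,0],
    [-1,0,0,0,0,0,0],
  ],
)

```text
time_s: 4.78
ee_pos: [473.0, -191.2, 87.3]
ee_rot: [180.0, 0.0, -18.6]
force: [0.6, 1.0, -1.0]
gripper_width: 14.1
gripper_force: 30.0
```

Emit:
apply_moves(
  increments=[
    [-1,0,0,0.01,0,0,0],
    [-1,0,0,0.02,0,0,0],
    [-1,0,0,0.025,0,0,0],
    [-1,0,0,0.025,0,0,0],
    [-1,0,0,0.02,0,0,0],
  ],
)

```text
time_s: 5.2
ee_pos: [473.4, -191.5, 189.9]
ee_rot: [180.0, -0.1, -18.6]
force: [0.7, 0.3, -1.6]
gripper_width: 13.7
gripper_force: 30.0
```

Emit:
apply_moves(
  increments=[
    [-1,0.0024,-0.0297,0,0,0,5.7],
    [-1,0.0024,-0.0297,0,0,0,5.7],
    [-1,0.0024,-0.0297,0,0,0,5.7],
    [-1,0.0024,-0.0297,0,0,0,5.7],
    [-1,0.0024,-0.0297,0,0,0,5.7],
  ],
)

```text
time_s: 5.62
ee_pos: [484.9, -341.1, 188.2]
ee_rot: [180.0, -0.0, 10.2]
force: [-0.5, 0.6, -0.7]
gripper_width: 13.4
gripper_force: 30.0
```

Emit:
apply_moves(
  increments=[
    [-1,0.0023,-0.0296,0,0,0,5.6],
    [-1,0,0,0,0,0,0],
    [-1,0,0,0,0,0,0],
    [-1,0,0,0,0,0,0],
  ],
)

```text
time_s: 5.95
ee_pos: [487.0, -368.8, 187.5]
ee_rot: [-179.9, 0.0, 15.4]
force: [0.6, -0.2, -1.2]
gripper_width: 13.6
gripper_force: 30.0
```

Run:
```python
from h import *
s=status.state();print(s['ee_pos'],s['ee_rot'],s['force'],s['gripper_width'])
f=cams.grab_frame("wrist");m=mask(f,"wrist","lock_slot",(487,-369,86));g=cams.grab_frame("side")
print(m.sum(),"plate",fit([(f,m)],(50,50),86,86,(487,-369,.27)))
for F in(f,g):
  for X in((487,-369,86),(*s['ee_pos'][:2],s['ee_pos'][2]+.7),(*s['ee_pos'][:2],s['ee_pos'][2]-62)):print(np.round(proj(F,X)))
a=cv2.resize(f["color"][120:320,180:380],(400,400));b=cv2.resize(g["color"][90:240,240:390],(400,400))
cv2.imwrite("pics/c4.png",np.hstack([a,b])[:,:,::-1])
```

```text
[ 487.00131187 -368.79027708  187.45612381] [-1.79940963e+02  1.37156388e-02  1.54038836e+01] [ 0.59296202 -0.20474196 -1.17438494] 13.619042629270567
1429.0 plate (array([ 487.8, -370.3]), np.float64(14.2), np.float64(0.699))
[280. 200.]
[279. 241.]
[280. 212.]
[315. 191.]
[317. 150.]
[316. 176.]
```

View pics/c4.png

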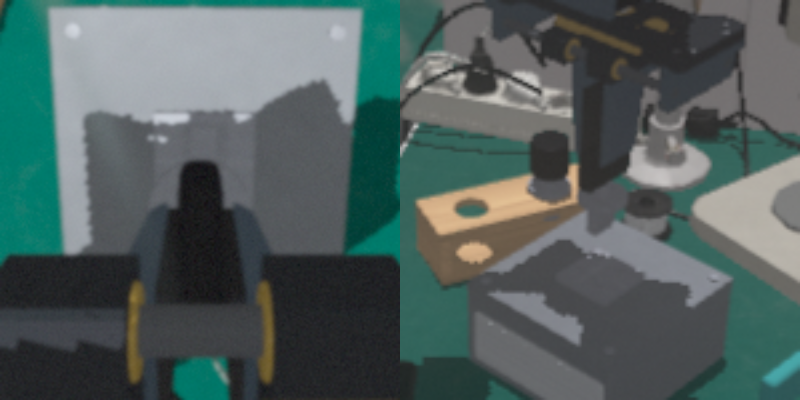

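The wrist crop shows the bar gripped straight and centred over the plate. In the side crop the key hangs upright over the lock, and the round key is still in the stand. Lowering.

Emit:
apply_moves(
  increments=[
    [-1,0,0,-0.015,0,0,0],
    [-1,0,0,-0.015,0,0,0],
    [-1,0,0,-0.005,0,0,0],
    [-1,0,0,-0.004,0,0,0],
    [-1,0,0,-0.004,0,0,0],
  ],
)

```text
time_s: 6.52
ee_pos: [487.7, -369.0, 144.7]
ee_rot: [180.0, -0.0, 15.5]
force: [0.2, 0.2, -0.2]
gripper_width: 13.5
gripper_force: 30.0
```

Emit:
apply_moves(
  increments=[
    [-1,0,0,-0.004,0,0,0],
    [-1,0,0,-0.004,0,0,0],
    [-1,0,0,-0.004,0,0,0],
  ],
)

```text
time_s: 6.77
ee_pos: [487.6, -369.5, 132.5]
ee_rot: [180.0, -0.0, 15.5]
force: [-0.6, -1.0, -1.0]
gripper_width: 14.2
gripper_force: 30.0
```

Entering with no contact force; continuing to home.

Emit:
apply_moves(
  increments=[
    [-1,0,0,-0.004,0,0,0],
    [-1,0,0,-0.004,0,0,0],
    [-1,0,0,-0.002,0,0,0],
    [-1,0,0,-0.001,0,0,0],
    [-1,0,0,0,0,0,0],
  ],
)

```text
time_s: 7.18
ee_pos: [487.2, -369.3, 121.1]
ee_rot: [-180.0, 0.0, 15.5]
force: [1.0, -0.0, -0.4]
gripper_width: 13.8
gripper_force: 30.0
```

Emit:
apply_moves(
  increments=[
    [-1,0,0,-0.001,0,0,0],
    [-1,0,0,-0.0005,0,0,0],
    [-1,0,0,0,0,0,0],
    [-1,0,0,0,0,0,0],
  ],
)

```text
time_s: 7.52
ee_pos: [487.5, -369.5, 120.3]
ee_rot: [180.0, -0.0, 15.5]
force: [-0.2, -0.2, 0.6]
gripper_width: 14.0
gripper_force: 30.0
```

Emit:
apply_moves(
  increments=[
    [-1,0,0,0,0,0,-6],
    [-1,0,0,0,0,0,-6],
    [-1,0,0,0,0,0,-6],
    [-1,0,0,0,0,0,-6],
    [-1,0,0,0,0,0,-6],
  ],
)

```text
time_s: 7.93
ee_pos: [487.6, -370.4, 120.2]
ee_rot: [179.9, -0.1, -14.8]
force: [-0.9, -1.6, -0.4]
gripper_width: 14.0
gripper_force: 30.0
```

Emit:
apply_moves(
  increments=[
    [-1,0,0,0,0,0,-6],
    [-1,0,0,0,0,0,-6],
    [-1,0,0,0,0,0,-6],
    [-1,0,0,0,0,0,-6],
    [-1,0,0,0,0,0,-6],
  ],
)

```text
time_s: 8.35
ee_pos: [487.5, -370.3, 120.2]
ee_rot: [179.9, -0.1, -44.8]
force: [-0.4, -1.0, 0.4]
gripper_width: 13.8
gripper_force: 30.0
```

Emit:
apply_moves(
  increments=[
    [-1,0,0,0,0,0,-6],
    [-1,0,0,0,0,0,-6],
    [-1,0,0,0,0,0,-6],
    [-1,0,0,0,0,0,0],
    [-1,0,0,0,0,0,0],
  ],
)

```text
time_s: 8.77
ee_pos: [487.5, -370.1, 120.2]
ee_rot: [180.0, -0.1, -62.4]
force: [-1.5, -1.8, 0.8]
gripper_width: 13.6
gripper_force: 30.0
```

Run:
```python
from h import *
s=status.state();print(s['ee_pos'],s['ee_rot'],s['force'],s['torque'],s['qpos'])
g=cams.grab_frame("side");cv2.imwrite("pics/c5.png",cv2.resize(g["color"][90:270,200:400],(600,540))[:,:,::-1])
```

```text
[ 487.46381673 -370.10080992  120.22404407] [ 1.79979677e+02 -9.13533559e-02 -6.23683138e+01] [-1.5201952  -1.84664686  0.81745329] [-0.40385867  0.1379217   0.04966121] [-3.82523226e+01  2.51265626e+01  9.18489676e+01 -6.27384604e-02
  6.29494074e+01  1.14144503e+02]
```

View pics/c5.png

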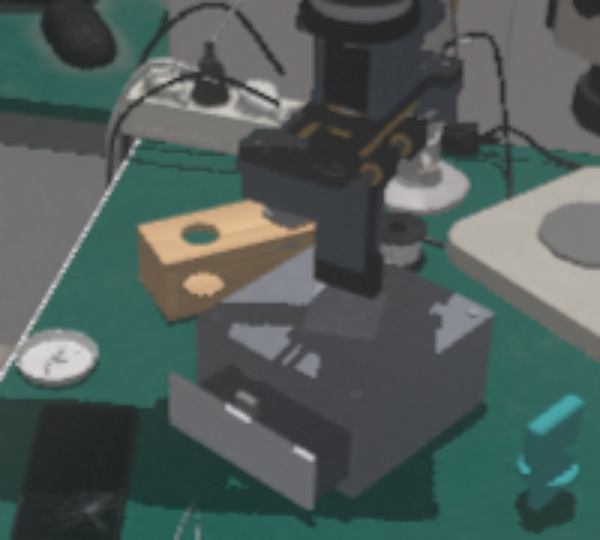

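The drawer stands clearly out (crop around (255,440)). Releasing the key and going straight up.

Emit:
apply_moves(
  increments=[
    [0.2,0,0,0,0,0,0],
    [0.2,0,0,0,0,0,0],
    [0.2,0,0,0,0,0,0],
    [0.2,0,0,0,0,0,0],
    [0.2,0,0,0,0,0,0],
  ],
)

```text
time_s: 9.23
ee_pos: [487.3, -369.1, 119.7]
ee_rot: [180.0, 0.0, -62.5]
force: [0.2, 0.4, 0.4]
gripper_width: 44.0
gripper_force: 0.0
```

Emit:
apply_moves(
  increments=[
    [0.2,0,0,0,0,0,0],
    [0.2,0,0,0.01,0,0,0],
    [0.2,0,0,0.02,0,0,0],
    [0.2,0,0,0.03,0,0,0],
    [0.2,0,0,0.03,0,0,0],
  ],
)

```text
time_s: 9.65
ee_pos: [486.9, -369.0, 211.0]
ee_rot: [180.0, 0.1, -62.5]
force: [-0.0, -0.0, 0.2]
gripper_width: 54.8
gripper_force: 0.0
```

Emit:
apply_moves(
  increments=[
    [0.2,0,0,0.03,0,0,0],
    [0.2,0,0,0.02,0,0,0],
    [0.2,0,0,0,0,0,0],
  ],
)

```text
time_s: 9.9
ee_pos: [489.3, -370.9, 266.3]
ee_rot: [-179.7, -0.6, -62.5]
force: [-0.4, -0.1, 0.7]
gripper_width: 54.8
gripper_force: 0.0
```

Run:
```python
from h import *
g=cams.grab_frame("side");cv2.imwrite("pics/c6.png",cv2.resize(g["color"][90:270,200:400],(600,540))[:,:,::-1])
```

```text
(no output)
```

View pics/c6.png

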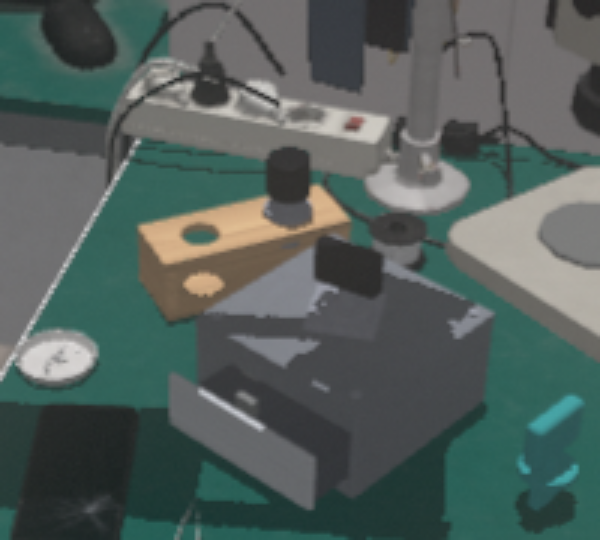

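The key stands upright in the lock at crop (348,270), the drawer is out, the round key is still in the stand, and the gripper is clear.

```bash
python3 -c "
from workcell import env
print(env.job_done())"
```

```text
the job is handed in; nothing more can be done
None
```

The job is handed in: the flat key stands released and turned in the lock, the drawer has sprung out, and the round key is still in the stand; the final camera picture shows this, but no verdict came back.

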